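# Clamp a small satellite with the torque-limiting screw

### The arm

A 7-joint arm with a two-finger parallel gripper is mounted at the origin on the work surface. World frame = base frame: x ahead of the robot, y to its left, z up, the work surface at z = 0. Lengths are in m, angles in degrees, forces in N, time in s.
With the tool pointing down it reaches from about 0.4 to 0.85 m from the base axis. Payload 4.4 kg.
Tool frame: the origin (TCP) lies between the finger pads; the fingertips stand 22 mm ahead of it and the grasp point (between the pads) lies 3 mm ahead of it; z points along the fingers, y is the line along which they close (so a half turn about z gives the same grasp; the last joint's range is limited). The gripper opens to 94 mm and grips with 3 to 60 N. Pads are 16 mm wide; open, the fingers measure 119 mm over their backs; the gripper's body (75 mm by 177 mm) begins 78 mm behind the grasp point.
Start: joints at [-69.03, 36.005, 2.206, 86.941, -1.547, 57.084, -1.146], TCP at [0.272, 0.59, 0.227] pointing down, gripper open.
Joint ranges: [-175.42, 175.42], [-21.48, 121.26], [-71.46, 75.88], [10.55, 141.38], [-63.04, 243.04], [13.31, 113.54], [-168.57, 168.57]. Speed limits (degrees/s): [147.25, 147.25, 180, 180, 180, 180, 180].

### API

Orientations are given as a 3x3 rotation matrix whose columns are the frame's x, y, z axes.
In Python, from cell import robot, imaging gives the robot as it stands.
- The arm moves only by the shell command python3 -m pendant 'ROWS'. ROWS is JSON, a list of rows, each an object of numbers: "x", "y", "z": the shift along the world's x, y, z in cm; "rx", "ry", "rz": the turn, a rotation vector about the world's x, y, z in rad; "grip": the gripper's target within -1 to 1 (fully open at 1, half-way at 0, shut at -1). In form: [{"x": .., "y": .., "z": .., "rx": .., "ry": .., "rz": .., "grip": ..}, ...]. A call has 1 to 20 rows; each row shifts and turns the commanded pose from where the row before left it; what a row does not reach is not made up. A row lasts 1/12 s, in which the tool goes at most 41.7 mm and 7.16 degrees, less where a joint would pass 70% of its speed; a pose out of reach is approached as far as the arm can. A call with a gripper value outside its range is refused whole. The fingers move at their own pace and stop on an object; the grip force is fixed at half the most. Time passes only in rows, so rows that do not move let the fingers close. It gives the time, the measured TCP pose, the force, the opening and the grip force at its end, in the units of the state.
- robot.read_state(): the state, without advancing time (a new reading comes with each control period).
- imaging.snapshot(name): name is "scene" or "top"; returns the picture (400x640x3 uint8, blue, green, red); there is no depth.
- imaging.camera_model(name): a dict with "fx", "fy", "cx", "cy" (pixels), "extrinsics" (4x4, takes a point from camera to world coordinates). Camera axes: x right, y down, z forward; pixel columns grow to the right and rows downward; lengths in m; the calibration is good to about 2 mm. A picture is of the moment at which its call begins. camera_model takes no time and is no camera call.
- robot.sign_off(): hands the job in; it is judged then, once.
The state is a dict: "time": time; "qpos": joint angles; "qvel": joint speeds; "joint_efforts": joint torques, N m; "ee_pos": TCP position; "eef_rot": TCP orientation; "force": force on the tool from outside, world axes, zero at the start; "ft_torque": the same for the moment, N m; "gripper_width": opening from 0.0 (shut) to 1.0 (fully open); "gripper_force": force on a finger pad.
Only numpy, scipy, OpenCV 4.12 (cv2) and the standard library are available. Lean on these libraries where they do the work, as an engineer would, in place of code of your own. Each camera call takes 0.05 s, during which the arm holds its last target. There are 200 camera calls.

### The job

The satellite lies in its clamping cradle, a little short of the end stop. Slide it along between the side guides until it is fully home against the end stop, then turn the T-handle of the clamp screw clockwise (seen from above) until the pad presses on the satellite and the handle's torque-limiting ratchet slips two or three clicks; then stop, do not go on cranking. Leave the satellite home and clamped, and do not disturb the other things on the bench.

Things in the scene. Friction and masses are not known exactly. Their poses are not given: they have to be found in the camera images.
- cradle: Aluminium clamping cradle fixed to the bench (sizes in mm). Origin: centre of the underside of its base plate, 320 along x, 200 along y, 12 thick; z up; x is the way the satellite slides towards the end stop. Side guides: inner faces at y = +-52, tops 34 above the bench, x = -110 to 125.
- stop (a point): Middle of the end stop's face, at x = 130 in the cradle's frame, 34 above the bench. The stop is a block 104 wide, its top 56 above the bench.
- bridge (a point): Middle of the top of the clamp bridge, 160 above the bench, at x = 55, y = 0 in the cradle's frame: a bar 200 along the cradle's y, 40 along x, 18 thick, on two posts of 22 diameter at y = +-86. The upright clamp screw passes through it here, in a brass bush 8 high.
- satellite: Two-unit satellite structure lying in the cradle, bare aluminium with windowed sides and green boards, 227 long (its x, along the cradle's x) x 100 x 100 mm, 0.64 to 0.98 kg, loose. Origin: centre of its underside, 12 above the bench; 2 mm play to each guide. It starts 23 to 50 mm short of the stop. Fully home its rail ends touch the stop: origin at x = 16.5 mm in the cradle's frame.
- near_plate (a point): Middle of the flat end plate (83 x 83 mm) to push on, at the satellite's end away from the stop, 107 mm from its origin towards -x, 62 above the bench. Four corner rails 8.5 mm square stand out 6.5 mm beyond it. The satellite slides at 3 to 8 N; the end stop is rigid.
- pressure_pad: Rubber-faced pad at the foot of the clamp screw, 40 in diameter, 10 high; origin: centre of its pressing underside. It starts 4 to 9 mm above the satellite's top (112 above the bench) and does not turn. It is sprung by 1.5 mm and presses with about 12 N when the screw comes to its stop.
- bar_mid (a point): Middle of the T-handle's level steel bar (12 mm diameter), on the screw's upright axis; a black cap of 38 diameter holds it, 8 mm higher than its axis; from 4 mm under the axis down, a knurled drum of 52 diameter. At the start 211 to 216 above the bench; turned clockwise it sinks 8 mm a turn, with 0.04 N m, and 0.7 to 1.3 turns on the screw is at its stop with the pad pressed on.
- bar_a (a point): Centre of the black ball (20 mm diameter) on one end of the T-handle's bar, 72 mm from the axis. The rod is bare from 19 to 62 mm from the axis, and below it, outside the drum, it is free down to the bridge.
- bar_b (a point): Centre of the same ball on the other end of the bar, 72 mm from the axis.
- torque_handle (a joint): How far the handle has slipped on the screw through its ratchet (rad): 0 while both turn together. With the screw at its stop the ratchet gives way at about 0.5 N m (10 N on the bar 50 mm from the axis): the torque climbs, then drops to nothing as the handle snaps on to the next of 12 teeth. One click is 0.524 rad.
- green_frame: Bystander: green one-unit satellite frame, 100 x 100 x 113 mm, upright; origin at the centre of its underside.
- solvent_bottle: Bystander: white plastic bottle, 60 in diameter, 150 high; origin at the centre of its underside.
- parts_tray: Bystander: clear open tray, 120 x 180 x 50 mm; origin at the centre of its underside.
- driver: Bystander: screwdriver with black handle, 180 mm long, lying along its x axis; origin at the middle of its underside.
There are look-alikes about, which are no part of the job. Of the things that look like the satellite, the largest one is meant.

How it is judged (in metres and radians):
On the way, in this order (a step that is already met when the one before it is completed fails the run):
1. the satellite is fully home against the end stop (x of satellite in the frame of cradle above 0.014 m), for 0.2 s.
2. the pad presses on the satellite and the ratchet has slipped at least two clicks (value of joint torque_handle above 0.9 rad and contact force between pressure_pad and satellite above 4 N), for 0.1 s.
At the end, for the whole second after the job is handed in: The satellite is home to within 2.5 mm of the end stop and at rest, the pad presses on it with more than 4 N, the ratchet has slipped at least two clicks (over 0.9 rad) and not more than six (under 3.4 rad), the handle is still and released, and no bystander has moved more than 20 mm (all of step 2 and x of satellite in the frame of cradle above 0.014 m and value of joint torque_handle below 3.4 rad and linear speed of satellite below 0.01 m/s and velocity of joint torque_handle between -0.1 and 0.1 rad/s); the robot touches nothing.
It fails at once if the ratchet was cranked on past six clicks (value of joint torque_handle above 3.4 rad).
It fails at once if a bystander was moved by more than 20 mm (distance of any of green_frame, solvent_bottle, parts_tray, driver from where it was at the start of the episode above 0.02 m).
It also fails if it takes over 66 s, if anything falls off the work surface, if the arm or the gripper's body presses on something with over 40 N, if the wrist force passes 120 N, or if a joint passes its speed limit or range.

## Working session

There is one attempt and no reset: what is moved stays moved. The work goes in short steps, Python scripts to look and compute and a shell command to move; the robot and the scene stay as the last step left them, time stands still between calls to the robot, and variables do not carry over. Pictures are saved under pics/ and viewed, at most 10 in all, crops included, and the job is handed in when it is done.

```bash
mkdir -p pics; ls; python3 - <<'E'
from cell import robot, imaging
import cv2, numpy as np
np.set_printoptions(precision=4,suppress=True)
for n in("scene","top"):
    cv2.imwrite(f"pics/{n}0.png",imaging.snapshot(n)); m=imaging.camera_model(n); print(n,m["fx"],m["fy"],m["cx"],m["cy"]);print(np.array(m["extrinsics"]))
s=robot.read_state();print(s["time"],s["ee_pos"],s["eef_rot"],s["force"])
E
```

```text
pics
scene 438.5364724742974 438.5364724742974 319.5667722494717 203.1900867379681
[[ 0.3866  0.7515 -0.5347  1.3135]
 [ 0.9221 -0.3045  0.2388 -0.3258]
 [ 0.0167 -0.5853 -0.8106  1.2241]
 [ 0.      0.      0.      1.    ]]
top 380.61001104492163 380.61001104492163 316.07258846268445 197.21017847488878
[[-0.0096 -0.9843  0.1763  0.3589]
 [-0.9999  0.0101  0.0018  0.0193]
 [-0.0036 -0.1762 -0.9843  1.3997]
 [ 0.      0.      0.      1.    ]]
0.1 [0.2718 0.5899 0.2267] [[-0.9082  0.4185 -0.0007]
 [ 0.4185  0.9082 -0.0015]
 [ 0.     -0.0017 -1.    ]] [-0.2315 -0.0737  0.0699]
```

View pics/scene0.png

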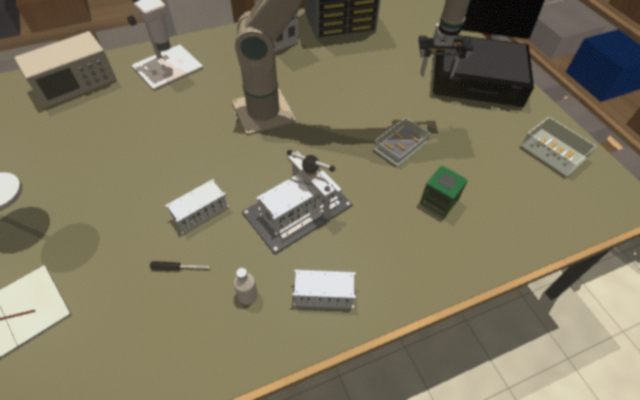

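View pics/top0.png

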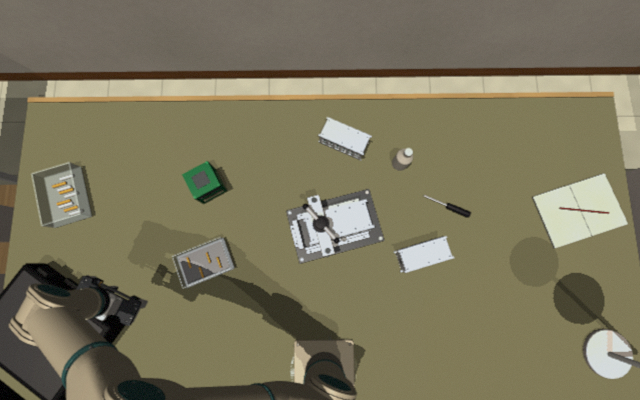

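Satellite candidates, top view: the one in the cradle (345,220), a loose silver one at (345,137) and a loose one at (425,253). In the scene view they are at (288,203), (324,288) and (197,207). I choose the one in the cradle, since it sits under the clamp bridge. The T-handle is at (321,223) top and (311,163) scene. I'll check with a close crop.

```bash
python3 - <<'E'
import cv2,numpy as np
a=cv2.imread("pics/top0.png")[180:272,275:395]; b=cv2.imread("pics/scene0.png")[140:252,235:360]
a=cv2.resize(a,(780,598),interpolation=cv2.INTER_CUBIC); cv2.imwrite("pics/ctop.png",a)
b=cv2.resize(b,None,fx=5,fy=5,interpolation=cv2.INTER_CUBIC); cv2.imwrite("pics/cscene.png",b)
E
```

```text
(no output)
```

View pics/ctop.png

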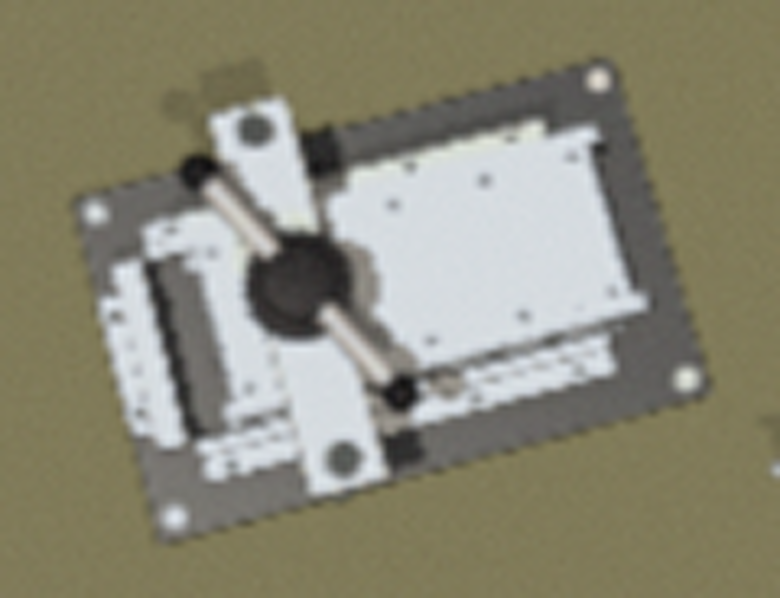

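View pics/cscene.png

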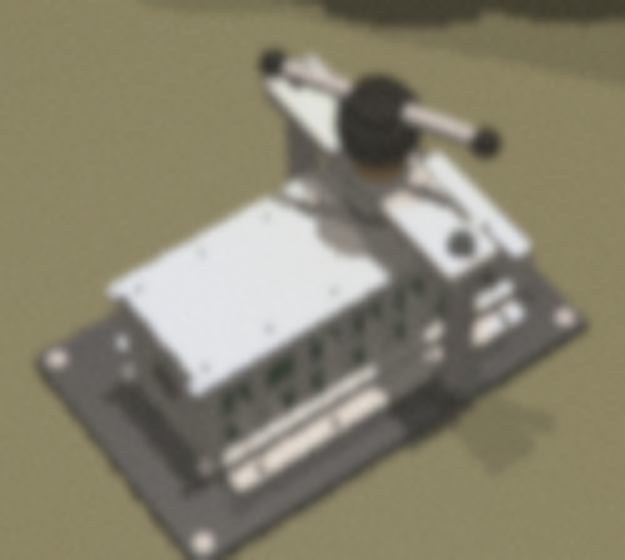

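The top crop shows the stop at the left (150,340) and the satellite's free end at the right, with rail tips at (600,130) and (645,303). The handle balls are at (198,172) and (400,392), and the base corners at (75,200), (605,58), (712,395) and (160,543). The scene crop confirms this, with balls at (273,63) and (485,142). This is the biggest silver body with green boards, so the choice holds.

```bash
cat > h.py <<'E'
import numpy as np, cv2
from cell import imaging
np.set_printoptions(precision=4,suppress=True)
M={n:imaging.camera_model(n) for n in("scene","top")}
def ray(n,u,v):
    m=M[n];E=np.array(m["extrinsics"]);return E[:3,3],E[:3,:3]@[(u-m["cx"])/m["fx"],(v-m["cy"])/m["fy"],1]
def plane(n,u,v,z):
    o,d=ray(n,u,v);return o+d*(z-o[2])/d[2]
def tri(p,q):
    A=[];b=[]
    for n,(u,v) in(("top",p),("scene",q)):
        o,d=ray(n,u,v);d=d/np.linalg.norm(d);P=np.eye(3)-np.outer(d,d);A.append(P);b.append(P@o)
    x=np.linalg.lstsq(np.vstack(A),np.hstack(b),rcond=None)[0]
    return x,np.linalg.norm(np.vstack(A)@x-np.hstack(b))
T=lambda u,v:(275+u/6.5,180+v/6.5)
S=lambda u,v:(235+u/5,140+v/5)
E
python3 - <<'E'
from h import *
C=np.array([plane("top",*T(*p),.012) for p in((75,200),(605,58),(712,395),(160,543))])
print("corners",C,"mean",C.mean(0),"L",np.linalg.norm(C[0]-C[1]),np.linalg.norm(C[2]-C[3]),"W",np.linalg.norm(C[1]-C[2]),np.linalg.norm(C[3]-C[0]))
B=np.array([plane("top",*T(*p),.012) for p in((95,213),(598,80),(687,378),(175,517))]);print("bolts mean",B.mean(0))
B2=np.array([plane("scene",*S(*p),.012) for p in((57,360),(203,543),(565,317))]);print("scene bolts",B2,"\ntop bolts",B)
ex=(B[0]+B[3]-B[1]-B[2]);ex/=np.linalg.norm(ex);ey=np.array([-ex[1],ex[0],0]);c=B.mean(0);print("ex",ex,np.degrees(np.arctan2(ex[1],ex[0])))
a,e1=tri(T(198,172),S(485,142));b,e2=tri(T(400,392),S(273,63));print("pairing1",a,e1,b,e2,np.linalg.norm(a-b))
a,e1=tri(T(198,172),S(273,63));b,e2=tri(T(400,392),S(485,142));print("pairing2",a,e1,b,e2,np.linalg.norm(a-b))
for p in((198,172),(400,392)): print("ball@.213",plane("top",*T(*p),.213))
for p in((273,63),(485,142)): print("ball@.213 sc",plane("scene",*S(*p),.213))
ax=c+.055*ex;print("axis",ax)
for p in((600,130),(645,303)):
    q=plane("top",*T(*p),.112);print("sat tip",q,"in cradle",(q-c)@ex,(q-c)@ey)
for p in((110,290),(197,390)):
    q=plane("scene",*S(*p),.112);print("sat tip sc",q,"in cradle",(q-c)@ex,(q-c)@ey)
E
```

```text
corners [[ 0.5578  0.131   0.012 ]
 [ 0.6367 -0.1717  0.012 ]
 [ 0.4443 -0.225   0.012 ]
 [ 0.3659  0.0833  0.012 ]] mean [ 0.5012 -0.0456  0.012 ] L 0.31289639410743053 0.3180505000009006 W 0.19958454646430357 0.19771453877425957
bolts mean [ 0.502 -0.046  0.012]
scene bolts [[ 0.4555 -0.21    0.012 ]
 [ 0.6253 -0.1664  0.012 ]
 [ 0.5513  0.1209  0.012 ]] 
top bolts [[ 0.5502  0.1197  0.012 ]
 [ 0.6239 -0.1673  0.012 ]
 [ 0.4539 -0.2114  0.012 ]
 [ 0.38    0.0749  0.012 ]]
ex [-0.2493  0.9684  0.    ] 104.43346537743165
pairing1 [0.5421 0.0558 0.2144] 0.0009256154934769612 [ 0.4349 -0.0402  0.2148] 0.0006652715254365684 0.1439245406143971
pairing2 [ 0.5149 -0.0043  0.2943] 0.08309027343543858 [0.4693 0.0169 0.1608] 0.09594272798289308 0.14262700209392198
ball@.213 [0.5421 0.0552 0.213 ]
ball@.213 [ 0.4348 -0.0408  0.213 ]
ball@.213 sc [ 0.4335 -0.0393  0.213 ]
ball@.213 sc [0.5412 0.0569 0.213 ]
axis [0.4883 0.0073 0.012 ]
sat tip [ 0.5779 -0.154   0.112 ] in cradle -0.12353011519418629 -0.04659932955240814
sat tip [ 0.4862 -0.1744  0.112 ] in cradle -0.12042367562390568 0.04729827682077743
sat tip sc [ 0.4875 -0.1729  0.112 ] in cradle -0.11923144740172789 0.04569617682300013
sat tip sc [ 0.5796 -0.1473  0.112 ] in cradle -0.11745106325746507 -0.04991116730050861
```

```bash
python3 -c "
from h import *
print('bottle top',plane('top',408,152,.15),plane('top',404,157,.15),'silver',plane('top',425,253,.1))"
python3 -m pendant '[{"z":3.6,"grip":-1},{"z":3.6,"grip":-1},{"x":1.1,"y":-3.2,"rz":-0.037,"grip":-1},{"x":1.1,"y":-3.2,"rz":-0.037,"grip":-1},{"x":1.1,"y":-3.2,"rz":-0.037,"grip":-1},{"x":1.1,"y":-3.2,"rz":-0.037,"grip":-1},{"x":1.1,"y":-3.2,"rz":-0.037,"grip":-1},{"x":1.1,"y":-3.2,"rz":-0.037,"grip":-1},{"x":1.1,"y":-3.2,"rz":-0.037,"grip":-1},{"x":1.1,"y":-3.2,"rz":-0.037,"grip":-1},{"x":1.1,"y":-3.2,"rz":-0.037,"grip":-1},{"x":1.1,"y":-3.2,"rz":-0.037,"grip":-1},{"x":1.1,"y":-3.2,"rz":-0.037,"grip":-1},{"x":1.1,"y":-3.2,"rz":-0.037,"grip":-1},{"grip":-1}]'
```

```text
bottle top [ 0.7358 -0.2929  0.15  ] [ 0.7184 -0.2784  0.15  ] silver [ 0.3965 -0.3443  0.1   ]invalid input
```

```bash
python3 -m pendant '[{"x":0,"y":0,"z":3.6,"rx":0,"ry":0,"rz":0,"grip":-1},{"x":0,"y":0,"z":3.6,"rx":0,"ry":0,"rz":0,"grip":-1}]'
```

```text
time: 0.27
ee_pos: [0.2712, 0.5886, 0.2975]
eef_rot: [[-0.908, 0.418, -0.003], [0.418, 0.908, -0.006], [-0.0, -0.007, -1.0]]
force: [0.4, 1.3, 0.8]
gripper_width: 0.893
gripper_force: 0.0
```

```bash
python3 -m pendant '[{"x":1.1,"y":-3.2,"z":0,"rx":0,"ry":0,"rz":-0.037,"grip":-1},{"x":1.1,"y":-3.2,"z":0,"rx":0,"ry":0,"rz":-0.037,"grip":-1},{"x":1.1,"y":-3.2,"z":0,"rx":0,"ry":0,"rz":-0.037,"grip":-1},{"x":1.1,"y":-3.2,"z":0,"rx":0,"ry":0,"rz":-0.037,"grip":-1},{"x":1.1,"y":-3.2,"z":0,"rx":0,"ry":0,"rz":-0.037,"grip":-1},{"x":1.1,"y":-3.2,"z":0,"rx":0,"ry":0,"rz":-0.037,"grip":-1},{"x":1.1,"y":-3.2,"z":0,"rx":0,"ry":0,"rz":-0.037,"grip":-1},{"x":1.1,"y":-3.2,"z":0,"rx":0,"ry":0,"rz":-0.037,"grip":-1},{"x":1.1,"y":-3.2,"z":0,"rx":0,"ry":0,"rz":-0.037,"grip":-1},{"x":1.1,"y":-3.2,"z":0,"rx":0,"ry":0,"rz":-0.037,"grip":-1},{"x":1.1,"y":-3.2,"z":0,"rx":0,"ry":0,"rz":-0.037,"grip":-1},{"x":1.1,"y":-3.2,"z":0,"rx":0,"ry":0,"rz":-0.037,"grip":-1},{"x":0,"y":0,"z":0,"rx":0,"ry":0,"rz":0,"grip":-1}]'
```

```text
time: 1.35
ee_pos: [0.4058, 0.1994, 0.2996]
eef_rot: [[-0.632, 0.775, 0.001], [0.775, 0.632, -0.003], [-0.003, -0.002, -1.0]]
force: [0.4, -0.5, 0.2]
gripper_width: 0.012
gripper_force: 0.0
```

```bash
python3 -m pendant '[{"x":1.12,"y":-3.27,"z":0,"rx":0,"ry":0,"rz":-0.036,"grip":-1},{"x":1.12,"y":-3.27,"z":0,"rx":0,"ry":0,"rz":-0.036,"grip":-1},{"x":1.12,"y":-3.27,"z":0,"rx":0,"ry":0,"rz":-0.036,"grip":-1},{"x":1.12,"y":-3.27,"z":0,"rx":0,"ry":0,"rz":-0.036,"grip":-1},{"x":1.12,"y":-3.27,"z":0,"rx":0,"ry":0,"rz":-0.036,"grip":-1},{"x":1.12,"y":-3.27,"z":0,"rx":0,"ry":0,"rz":-0.036,"grip":-1},{"x":1.12,"y":-3.27,"z":0,"rx":0,"ry":0,"rz":-0.036,"grip":-1},{"x":1.12,"y":-3.27,"z":0,"rx":0,"ry":0,"rz":-0.036,"grip":-1},{"x":1.12,"y":-3.27,"z":0,"rx":0,"ry":0,"rz":-0.036,"grip":-1},{"x":1.12,"y":-3.27,"z":0,"rx":0,"ry":0,"rz":-0.036,"grip":-1},{"x":1.12,"y":-3.27,"z":0,"rx":0,"ry":0,"rz":-0.036,"grip":-1},{"x":1.12,"y":-3.27,"z":0,"rx":0,"ry":0,"rz":-0.036,"grip":-1},{"x":0,"y":0,"z":0,"rx":0,"ry":0,"rz":0,"grip":-1},{"x":0,"y":0,"z":0,"rx":0,"ry":0,"rz":0,"grip":-1}]'
```

```text
time: 2.52
ee_pos: [0.5382, -0.1876, 0.2988]
eef_rot: [[-0.257, 0.966, -0.001], [0.966, 0.257, -0.0], [-0.0, -0.001, -1.0]]
force: [-0.6, 1.0, 0.2]
gripper_width: 0.005
gripper_force: 0.0
```

```bash
python3 -m pendant '[{"x":0,"y":0,"z":-3.3,"rx":0,"ry":0,"rz":0,"grip":-1},{"x":0,"y":0,"z":-3.3,"rx":0,"ry":0,"rz":0,"grip":-1},{"x":0,"y":0,"z":-3.3,"rx":0,"ry":0,"rz":0,"grip":-1},{"x":0,"y":0,"z":-3.3,"rx":0,"ry":0,"rz":0,"grip":-1},{"x":0,"y":0,"z":-3.3,"rx":0,"ry":0,"rz":0,"grip":-1},{"x":0,"y":0,"z":-3.3,"rx":0,"ry":0,"rz":0,"grip":-1},{"x":0,"y":0,"z":-3.3,"rx":0,"ry":0,"rz":0,"grip":-1},{"x":0,"y":0,"z":0,"rx":0,"ry":0,"rz":0,"grip":-1},{"x":0,"y":0,"z":0,"rx":0,"ry":0,"rz":0,"grip":-1}]'
echo; python3 -m pendant '[{"x":-0.12,"y":0.48,"z":0,"rx":0,"ry":0,"rz":0,"grip":-1},{"x":-0.12,"y":0.48,"z":0,"rx":0,"ry":0,"rz":0,"grip":-1},{"x":-0.12,"y":0.48,"z":0,"rx":0,"ry":0,"rz":0,"grip":-1},{"x":-0.12,"y":0.48,"z":0,"rx":0,"ry":0,"rz":0,"grip":-1},{"x":0,"y":0,"z":0,"rx":0,"ry":0,"rz":0,"grip":-1}]'
```

```text
time: 3.27
ee_pos: [0.5373, -0.1839, 0.0675]
eef_rot: [[-0.262, 0.965, -0.004], [0.965, 0.262, 0.002], [0.003, -0.003, -1.0]]
force: [0.5, 0.7, -0.4]
gripper_width: 0.007
gripper_force: 0.0

time: 3.68
ee_pos: [0.5344, -0.1657, 0.0697]
eef_rot: [[-0.261, 0.965, 0.002], [0.965, 0.261, -0.0], [-0.001, 0.002, -1.0]]
force: [0.4, -0.5, -1.3]
gripper_width: 0.005
gripper_force: 0.0
```

```bash
python3 -m pendant '[{"x":-0.075,"y":0.29,"z":0,"rx":0,"ry":0,"rz":0,"grip":-1},{"x":-0.075,"y":0.29,"z":0,"rx":0,"ry":0,"rz":0,"grip":-1},{"x":-0.075,"y":0.29,"z":0,"rx":0,"ry":0,"rz":0,"grip":-1},{"x":0,"y":0,"z":0,"rx":0,"ry":0,"rz":0,"grip":-1}]' | grep -E "time|pos|force:"
python3 -m pendant '[{"x":-0.075,"y":0.29,"z":0,"rx":0,"ry":0,"rz":0,"grip":-1},{"x":-0.075,"y":0.29,"z":0,"rx":0,"ry":0,"rz":0,"grip":-1},{"x":-0.05,"y":0.194,"z":0,"rx":0,"ry":0,"rz":0,"grip":-1},{"x":0,"y":0,"z":0,"rx":0,"ry":0,"rz":0,"grip":-1}]' | grep -E "time|pos|force:"
python3 -m pendant '[{"x":-0.05,"y":0.194,"z":0,"rx":0,"ry":0,"rz":0,"grip":-1},{"x":-0.05,"y":0.194,"z":0,"rx":0,"ry":0,"rz":0,"grip":-1}]' | grep -E "time|pos|force:"
```

```text
time: 4.02
ee_pos: [0.5331, -0.1611, 0.0696]
force: [2.0, -5.2, 1.4]
gripper_force: 2.8
time: 4.35
ee_pos: [0.5311, -0.1536, 0.0696]
force: [1.5, -6.2, 1.8]
gripper_force: 3.1
time: 4.52
ee_pos: [0.5303, -0.1505, 0.0696]
force: [1.8, -7.3, 1.2]
gripper_force: 3.7
```

```bash
for i in 1; do python3 -m pendant '[{"x":-0.05,"y":0.194,"z":0,"rx":0,"ry":0,"rz":0,"grip":-1},{"x":-0.05,"y":0.194,"z":0,"rx":0,"ry":0,"rz":0,"grip":-1}]' | grep -E "pos|^force:"
python3 -m pendant '[{"x":-0.05,"y":0.194,"z":0,"rx":0,"ry":0,"rz":0,"grip":-1},{"x":-0.025,"y":0.097,"z":0,"rx":0,"ry":0,"rz":0,"grip":-1}]' | grep -E "pos|^force:"
python3 -m pendant '[{"x":-0.025,"y":0.097,"z":0,"rx":0,"ry":0,"rz":0,"grip":-1},{"x":-0.025,"y":0.097,"z":0,"rx":0,"ry":0,"rz":0,"grip":-1}]' | grep -E "pos|^force:"; done
```

```text
ee_pos: [0.5293, -0.1466, 0.0696]
force: [2.3, -7.2, 1.4]
ee_pos: [0.5285, -0.1435, 0.0696]
force: [1.7, -5.8, 1.6]
ee_pos: [0.5283, -0.1431, 0.0697]
force: [1.8, -11.0, 0.6]
```

```bash
python3 -m pendant '[{"x":-0.025,"y":0.097,"z":0,"rx":0,"ry":0,"rz":0,"grip":-1},{"x":-0.025,"y":0.097,"z":0,"rx":0,"ry":0,"rz":0,"grip":-1}]' | grep -E "pos|^force:"
python3 -m pendant '[{"x":-0.025,"y":0.097,"z":0,"rx":0,"ry":0,"rz":0,"grip":-1},{"x":0,"y":0,"z":0,"rx":0,"ry":0,"rz":0,"grip":-1},{"x":0,"y":0,"z":0,"rx":0,"ry":0,"rz":0,"grip":-1}]' | grep -E "time|pos|^force:"
python3 -c "
from h import *
cv2.imwrite('pics/top1.png',cv2.resize(imaging.snapshot('top')[180:272,275:395],(780,598),interpolation=cv2.INTER_CUBIC))"
```

```text
ee_pos: [0.5282, -0.143, 0.07]
force: [2.1, -14.6, 1.5]
time: 5.43
ee_pos: [0.5281, -0.143, 0.0702]
force: [2.5, -14.3, 1.8]
```

View pics/top1.png

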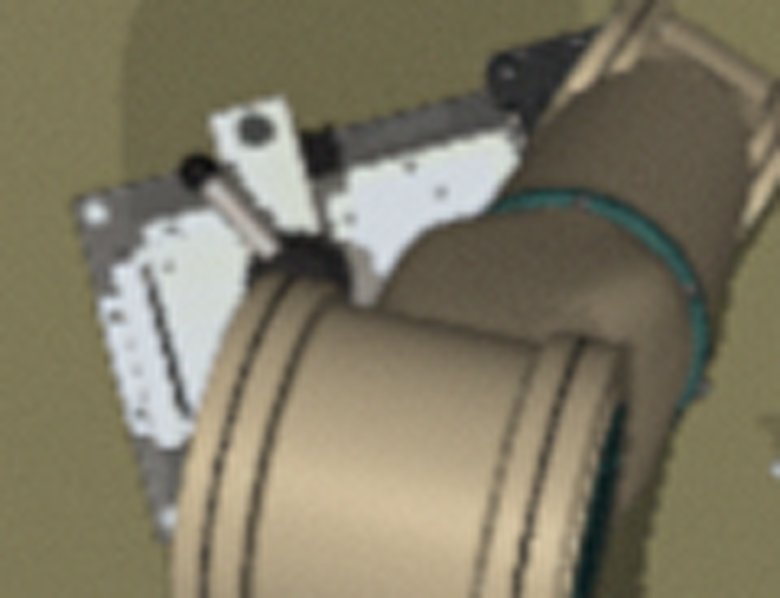

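The bolt hole in the satellite's top moved from (393,205) to (350,218), about 23 mm. The rail ends now lie at the stop, near (180,400), and the force rises with no further motion, so it is home. Next I back off, rise, and go to the handle.

```bash
python3 -m pendant '[{"x":0.4,"y":-1.5,"z":0,"rx":0,"ry":0,"rz":0,"grip":-1},{"x":0.4,"y":-1.5,"z":0,"rx":0,"ry":0,"rz":0,"grip":-1},{"x":0,"y":0,"z":0,"rx":0,"ry":0,"rz":0,"grip":-1},{"x":0,"y":0,"z":3.6,"rx":0,"ry":0,"rz":0,"grip":-1},{"x":0,"y":0,"z":3.6,"rx":0,"ry":0,"rz":0,"grip":-1},{"x":0,"y":0,"z":3.6,"rx":0,"ry":0,"rz":0,"grip":-1},{"x":0,"y":0,"z":3.6,"rx":0,"ry":0,"rz":0,"grip":-1},{"x":0,"y":0,"z":3.6,"rx":0,"ry":0,"rz":0,"grip":-1},{"x":0,"y":0,"z":3.0,"rx":0,"ry":0,"rz":0,"grip":-1},{"x":-1.1,"y":2.6,"z":0,"rx":0,"ry":0,"rz":0,"grip":-1},{"x":-1.1,"y":2.6,"z":0,"rx":0,"ry":0,"rz":0,"grip":-1},{"x":-1.1,"y":2.6,"z":0,"rx":0,"ry":0,"rz":0,"grip":-1},{"x":-1.1,"y":2.6,"z":0,"rx":0,"ry":0,"rz":0,"grip":-1},{"x":-1.1,"y":2.6,"z":0,"rx":0,"ry":0,"rz":0,"grip":-1},{"x":0,"y":0,"z":0,"rx":0,"ry":0,"rz":0,"grip":-1},{"x":0,"y":0,"z":0,"rx":0,"ry":0,"rz":0,"grip":-1},{"x":0,"y":0,"z":0,"rx":0,"ry":0,"rz":0,"grip":-1}]'
```

```text
time: 6.9
ee_pos: [0.4783, -0.0348, 0.2786]
eef_rot: [[-0.26, 0.966, 0.0], [0.966, 0.26, -0.0], [-0.0, 0.0, -1.0]]
force: [1.0, -0.2, -0.1]
gripper_width: 0.004
gripper_force: 0.0
```

```bash
python3 -m pendant '[{"x":0.37,"y":-0.32,"z":0,"rx":0,"ry":0,"rz":0,"grip":-1},{"x":0,"y":0,"z":-2.55,"rx":0,"ry":0,"rz":0,"grip":-1},{"x":0,"y":0,"z":-2.55,"rx":0,"ry":0,"rz":0,"grip":-1},{"x":0,"y":0,"z":-2.55,"rx":0,"ry":0,"rz":0,"grip":-1},{"x":0,"y":0,"z":0,"rx":0,"ry":0,"rz":0,"grip":-1},{"x":0,"y":0,"z":0,"rx":0,"ry":0,"rz":0,"grip":-1}]'
python3 - <<'E'
import numpy as np
r=4.6
a=np.radians(np.arange(262,262-361,-15)); p=r*np.c_[np.cos(a),np.sin(a)]
for t,d in zip(np.arange(262,-99,-15),np.diff(p,axis=0)): print(t,d.round(2))
E
```

```text
time: 7.4
ee_pos: [0.4817, -0.0394, 0.2013]
eef_rot: [[-0.258, 0.966, -0.003], [0.966, 0.258, -0.001], [-0.0, -0.003, -1.0]]
force: [1.1, 0.4, 0.6]
gripper_width: 0.003
gripper_force: 0.0
262 [-1.16  0.32]
247 [-1.03  0.61]
232 [-0.84  0.86]
217 [-0.59  1.05]
202 [-0.3   1.16]
187 [0.01 1.2 ]
172 [0.32 1.16]
157 [0.61 1.03]
142 [0.86 0.84]
127 [1.05 0.59]
112 [1.16 0.3 ]
97 [ 1.2  -0.01]
82 [ 1.16 -0.32]
67 [ 1.03 -0.61]
52 [ 0.84 -0.86]
37 [ 0.59 -1.05]
22 [ 0.3  -1.16]
7 [-0.01 -1.2 ]
-8 [-0.32 -1.16]
-23 [-0.61 -1.03]
-38 [-0.86 -0.84]
-53 [-1.05 -0.59]
-68 [-1.16 -0.3 ]
-83 [-1.2   0.01]
```

```bash
python3 -m pendant '[{"x":-1.16,"y":0.32,"z":0,"rx":0,"ry":0,"rz":0,"grip":-1},{"x":-1.03,"y":0.61,"z":0,"rx":0,"ry":0,"rz":0,"grip":-1},{"x":-0.84,"y":0.86,"z":0,"rx":0,"ry":0,"rz":0,"grip":-1},{"x":-0.59,"y":1.05,"z":0,"rx":0,"ry":0,"rz":0,"grip":-1},{"x":-0.3,"y":1.16,"z":0,"rx":0,"ry":0,"rz":0,"grip":-1}]'; python3 -c "
from h import *
cv2.imwrite('pics/sc1.png',cv2.resize(imaging.snapshot('scene')[110:222,235:385],None,fx=5,fy=5,interpolation=cv2.INTER_CUBIC))"
```

```text
time: 7.82
ee_pos: [0.4435, 0.0015, 0.2035]
eef_rot: [[-0.258, 0.966, 0.003], [0.966, 0.258, -0.0], [-0.001, 0.003, -1.0]]
force: [1.6, -0.9, 0.1]
gripper_width: 0.004
gripper_force: 0.5
```

View pics/sc1.png

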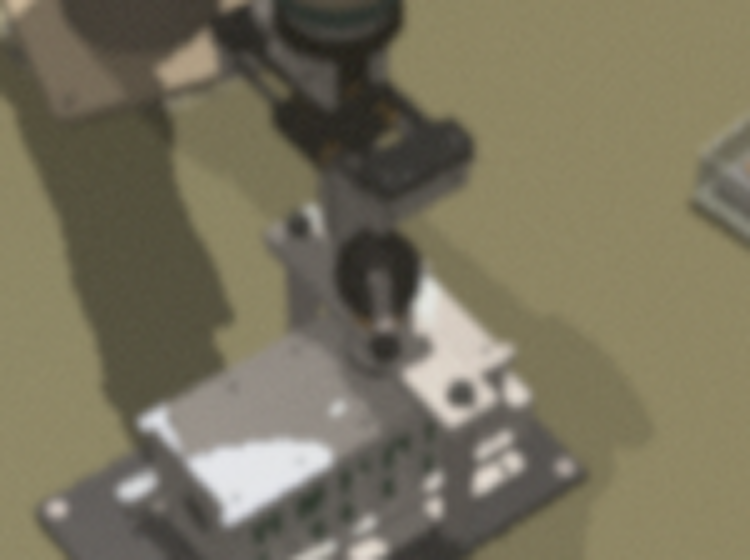

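The view shows the bar turned with the peg: the near ball is at (385,347) and the fingers are behind the cap at (355,200). The peg drives the bar cleanly, so I go on round.

```bash
python3 -m pendant '[{"x":0.01,"y":1.2,"z":0,"rx":0,"ry":0,"rz":0,"grip":-1},{"x":0.32,"y":1.16,"z":0,"rx":0,"ry":0,"rz":0,"grip":-1},{"x":0.61,"y":1.03,"z":0,"rx":0,"ry":0,"rz":0,"grip":-1},{"x":0.86,"y":0.84,"z":0,"rx":0,"ry":0,"rz":0,"grip":-1},{"x":1.05,"y":0.59,"z":0,"rx":0,"ry":0,"rz":0,"grip":-1}]' | grep -E "time|pos|^force:"
python3 -m pendant '[{"x":1.16,"y":0.3,"z":0,"rx":0,"ry":0,"rz":0,"grip":-1},{"x":1.2,"y":-0.01,"z":0,"rx":0,"ry":0,"rz":0,"grip":-1},{"x":1.16,"y":-0.32,"z":0,"rx":0,"ry":0,"rz":0,"grip":-1},{"x":1.03,"y":-0.61,"z":0,"rx":0,"ry":0,"rz":0,"grip":-1},{"x":0.84,"y":-0.86,"z":0,"rx":0,"ry":0,"rz":0,"grip":-1},{"x":0.59,"y":-1.05,"z":0,"rx":0,"ry":0,"rz":0,"grip":-1}]' | grep -E "time|pos|^force:"
```

```text
time: 8.28
ee_pos: [0.4718, 0.0515, 0.2021]
force: [-0.5, -0.6, -0.5]
time: 8.78
ee_pos: [0.5321, 0.0247, 0.2017]
force: [-0.3, 1.4, -0.1]
```

```bash
f(){ grep -E "pos|^force:" | tr '\n' ' '; echo; }
python3 -m pendant '[{"x":0.23,"y":-0.77,"z":0,"rx":0,"ry":0,"rz":0,"grip":-1}]' | f
python3 -m pendant '[{"x":0.10,"y":-0.80,"z":0,"rx":0,"ry":0,"rz":0,"grip":-1}]' | f
python3 -m pendant '[{"x":-0.04,"y":-0.80,"z":0,"rx":0,"ry":0,"rz":0,"grip":-1}]' | f
python3 -m pendant '[{"x":-0.18,"y":-0.78,"z":0,"rx":0,"ry":0,"rz":0,"grip":-1}]' | f
python3 -m pendant '[{"x":-0.31,"y":-0.74,"z":0,"rx":0,"ry":0,"rz":0,"grip":-1}]' | f
python3 -m pendant '[{"x":-0.44,"y":-0.67,"z":0,"rx":0,"ry":0,"rz":0,"grip":-1}]' | f
```

```text
ee_pos: [0.5344, 0.0154, 0.2019] force: [-0.6, 0.6, -1.0] 
ee_pos: [0.5348, 0.0077, 0.202] force: [-0.5, 2.6, 0.2] 
ee_pos: [0.5342, -0.0001, 0.202] force: [-0.3, 1.1, 0.3] 
ee_pos: [0.5323, -0.0078, 0.2021] force: [-0.2, 0.5, 0.0] 
ee_pos: [0.5291, -0.0153, 0.2022] force: [0.4, 1.9, 0.9] 
ee_pos: [0.5245, -0.0219, 0.2022] force: [-0.1, 0.6, -0.6]
```

```bash
f(){ grep -E "pos|^force:" | tr '\n' ' '; echo; }
python3 -m pendant '[{"x":-0.55,"y":-0.59,"z":0,"rx":0,"ry":0,"rz":0,"grip":-1}]' | f
python3 -m pendant '[{"x":-0.64,"y":-0.48,"z":0,"rx":0,"ry":0,"rz":0,"grip":-1}]' | f
python3 -m pendant '[{"x":-0.71,"y":-0.36,"z":0,"rx":0,"ry":0,"rz":0,"grip":-1}]' | f
python3 -m pendant '[{"x":-0.77,"y":-0.23,"z":0,"rx":0,"ry":0,"rz":0,"grip":-1}]' | f
python3 -m pendant '[{"x":-0.80,"y":-0.10,"z":0,"rx":0,"ry":0,"rz":0,"grip":-1}]' | f
python3 -m pendant '[{"x":-0.80,"y":0.04,"z":0,"rx":0,"ry":0,"rz":0,"grip":-1}]' | f
```

```text
ee_pos: [0.5189, -0.0278, 0.2022] force: [0.8, 0.1, 0.7] 
ee_pos: [0.5125, -0.0324, 0.2022] force: [1.5, 1.5, 0.6] 
ee_pos: [0.5053, -0.0359, 0.2021] force: [0.5, -0.0, -0.5] 
ee_pos: [0.4975, -0.0381, 0.2021] force: [1.0, 1.0, 0.2] 
ee_pos: [0.4894, -0.039, 0.2021] force: [0.3, -0.5, 0.5] 
ee_pos: [0.4813, -0.0385, 0.2021] force: [1.0, -0.5, -0.1]
```

```bash
f(){ grep -E "pos|^force:" | tr '\n' ' '; echo; }
python3 -m pendant '[{"x":-0.78,"y":0.18,"z":0,"rx":0,"ry":0,"rz":0,"grip":-1}]' | f
python3 -m pendant '[{"x":-0.74,"y":0.31,"z":0,"rx":0,"ry":0,"rz":0,"grip":-1}]' | f
python3 -m pendant '[{"x":-0.67,"y":0.44,"z":0,"rx":0,"ry":0,"rz":0,"grip":-1}]' | f
python3 -m pendant '[{"x":-0.59,"y":0.55,"z":0,"rx":0,"ry":0,"rz":0,"grip":-1}]' | f
python3 -m pendant '[{"x":-0.48,"y":0.64,"z":0,"rx":0,"ry":0,"rz":0,"grip":-1}]' | f
python3 -m pendant '[{"x":-0.36,"y":0.71,"z":0,"rx":0,"ry":0,"rz":0,"grip":-1}]' | f
```

```text
ee_pos: [0.4735, -0.0366, 0.2021] force: [1.7, -0.4, -0.0] 
ee_pos: [0.466, -0.0333, 0.2021] force: [1.4, 0.3, -0.7] 
ee_pos: [0.4593, -0.0287, 0.202] force: [0.9, -0.6, -0.4] 
ee_pos: [0.4534, -0.0231, 0.202] force: [1.1, -0.6, 1.0] 
ee_pos: [0.4488, -0.0166, 0.202] force: [2.6, -1.5, -0.1] 
ee_pos: [0.4467, -0.0109, 0.2022] force: [6.5, -12.7, -5.5]
```

```bash
f(){ grep -E "pos|^force:" | tr '\n' ' '; echo; }
python3 -m pendant '[{"x":-0.13,"y":0.38,"z":0,"rx":0,"ry":0,"rz":0,"grip":-1}]' | f
python3 -m pendant '[{"x":-0.10,"y":0.39,"z":0,"rx":0,"ry":0,"rz":0,"grip":-1}]' | f
python3 -m pendant '[{"x":-0.07,"y":0.39,"z":0,"rx":0,"ry":0,"rz":0,"grip":-1}]' | f
python3 -m pendant '[{"x":-0.03,"y":0.40,"z":0,"rx":0,"ry":0,"rz":0,"grip":-1}]' | f
```

```text
ee_pos: [0.4465, -0.0092, 0.2024] force: [6.8, -15.6, -5.6] 
ee_pos: [0.4453, -0.0049, 0.2023] force: [0.9, -1.5, -0.1] 
ee_pos: [0.4425, 0.0018, 0.2019] force: [-0.5, 0.1, -0.3] 
ee_pos: [0.4422, 0.0058, 0.2019] force: [1.7, -6.7, -0.8]
```

```bash
f(){ grep -E "pos|^force:" | tr '\n' ' '; echo; }
python3 -m pendant '[{"x":0,"y":0.40,"z":0,"rx":0,"ry":0,"rz":0,"grip":-1}]' | f
python3 -m pendant '[{"x":0.04,"y":0.40,"z":0,"rx":0,"ry":0,"rz":0,"grip":-1}]' | f
python3 -m pendant '[{"x":0.07,"y":0.39,"z":0,"rx":0,"ry":0,"rz":0,"grip":-1}]' | f
python3 -m pendant '[{"x":0.10,"y":0.39,"z":0,"rx":0,"ry":0,"rz":0,"grip":-1}]' | f
python3 -m pendant '[{"x":0.14,"y":0.38,"z":0,"rx":0,"ry":0,"rz":0,"grip":-1}]' | f
```

```text
ee_pos: [0.4426, 0.0083, 0.2019] force: [2.5, -11.5, -2.0] 
ee_pos: [0.4432, 0.0106, 0.202] force: [1.9, -15.7, -2.4] 
ee_pos: [0.4441, 0.0143, 0.2021] force: [1.0, -4.9, 0.9] 
ee_pos: [0.4442, 0.0213, 0.2019] force: [-0.2, 0.7, -0.5] 
ee_pos: [0.4453, 0.0265, 0.2018] force: [0.7, -1.7, 0.9]
```

```bash
f(){ grep -E "pos|^force:" | tr '\n' ' '; echo; }
python3 -m pendant '[{"x":0.19,"y":0.35,"z":0,"rx":0,"ry":0,"rz":0,"grip":-1}]' | f
python3 -m pendant '[{"x":0.22,"y":0.33,"z":0,"rx":0,"ry":0,"rz":0,"grip":-1}]' | f
python3 -m pendant '[{"x":0.25,"y":0.31,"z":0,"rx":0,"ry":0,"rz":0,"grip":-1}]' | f
python3 -m pendant '[{"x":0.28,"y":0.28,"z":0,"rx":0,"ry":0,"rz":0,"grip":-1}]' | f
```

```text
ee_pos: [0.447, 0.0295, 0.2017] force: [-1.7, -6.6, -0.6] 
ee_pos: [0.4486, 0.0313, 0.2016] force: [-3.5, -8.5, 0.5] 
ee_pos: [0.4502, 0.033, 0.2014] force: [-5.0, -12.0, 2.1] 
ee_pos: [0.4531, 0.0354, 0.2015] force: [-3.0, -6.3, 0.9]
```

```bash
f(){ grep -E "time|pos|^force:" | tr '\n' ' '; echo; }
python3 -m pendant '[{"x":0,"y":0,"z":0,"rx":0,"ry":0,"rz":0,"grip":-1},{"x":0,"y":0,"z":0,"rx":0,"ry":0,"rz":0,"grip":-1}]' | f
python3 -m pendant '[{"x":-0.4,"y":-0.45,"z":0,"rx":0,"ry":0,"rz":0,"grip":-1},{"x":-0.4,"y":-0.5,"z":0,"rx":0,"ry":0,"rz":0,"grip":-1},{"x":-0.3,"y":-0.5,"z":0,"rx":0,"ry":0,"rz":0,"grip":-1},{"x":0,"y":0,"z":0,"rx":0,"ry":0,"rz":0,"grip":-1}]' | f
python3 -m pendant '[{"x":0,"y":0,"z":2.5,"rx":0,"ry":0,"rz":0,"grip":-1},{"x":0,"y":0,"z":3.5,"rx":0,"ry":0,"rz":0,"grip":-1},{"x":0,"y":0,"z":3.5,"rx":0,"ry":0,"rz":0,"grip":-1},{"x":-1,"y":3,"z":0,"rx":0,"ry":0,"rz":0,"grip":-1},{"x":-1,"y":3,"z":0,"rx":0,"ry":0,"rz":0,"grip":-1},{"x":-1,"y":3,"z":0,"rx":0,"ry":0,"rz":0,"grip":-1},{"x":0,"y":3.5,"z":0,"rx":0,"ry":0,"rz":0,"grip":-1},{"x":0,"y":3.5,"z":0,"rx":0,"ry":0,"rz":0,"grip":-1},{"x":0,"y":3.5,"z":0,"rx":0,"ry":0,"rz":0,"grip":-1},{"x":0,"y":3.5,"z":0,"rx":0,"ry":0,"rz":0,"grip":-1},{"x":0,"y":0,"z":0,"rx":0,"ry":0,"rz":0,"grip":-1},{"x":0,"y":0,"z":0,"rx":0,"ry":0,"rz":0,"grip":-1},{"x":0,"y":0,"z":0,"rx":0,"ry":0,"rz":0,"grip":-1}]' | f
python3 -c "
from h import *
a=imaging.snapshot('top')[180:272,275:395];b=imaging.snapshot('scene')[140:252,235:360]
cv2.imwrite('pics/top2.png',cv2.resize(a,(780,598),interpolation=cv2.INTER_CUBIC));cv2.imwrite('pics/sc2.png',cv2.resize(b,None,fx=5,fy=5,interpolation=cv2.INTER_CUBIC))"
```

```text
time: 11.53 ee_pos: [0.4555, 0.0391, 0.2019] force: [0.8, 0.1, 0.0] 
time: 11.87 ee_pos: [0.4434, 0.0224, 0.2021] force: [0.4, -0.1, -0.1] 
time: 12.95 ee_pos: [0.4144, 0.2527, 0.2968] force: [0.5, -0.2, -0.5]
```

View pics/top2.png

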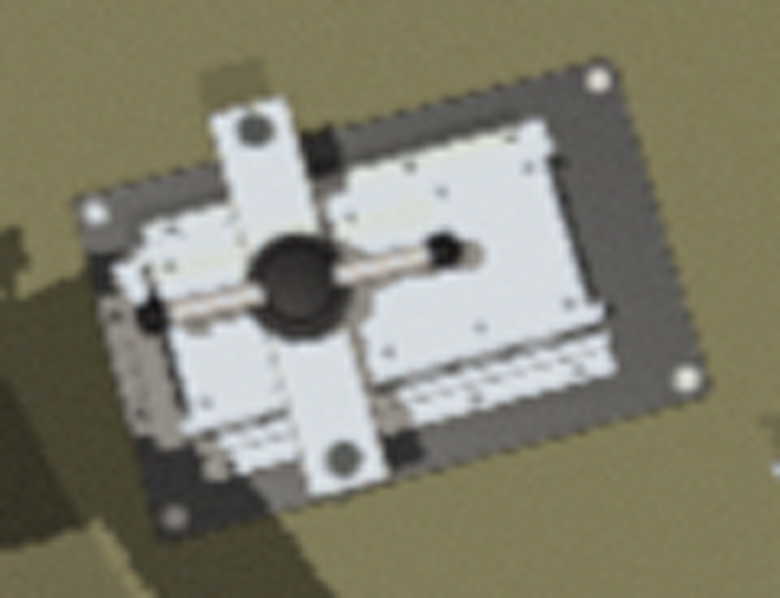

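View pics/sc2.png

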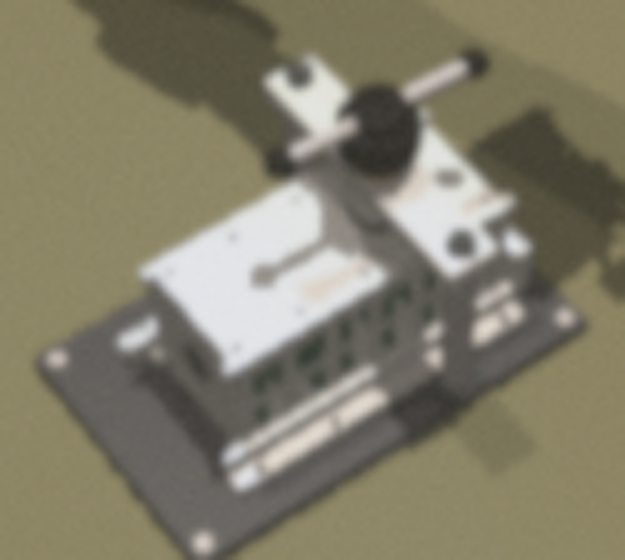

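Satellite at the stop: near rail tips are at (548,125) and (605,312) in the top crop. The handle balls are at (153,315) and (443,250), and the bystanders were out of the path. One numeric check on satellite position and handle sink.

```bash
python3 - <<'E'
from h import *
c=np.array([.502,-.046,.012]);ex=np.array([-.2493,.9684,0])
for p in((548,125),(605,312)): print("tip x",(plane("top",*T(*p),.112)-c)@ex)
a=tri(T(153,315),S(477,63));b=tri(T(443,250),S(280,160));print(a,b,np.degrees(np.arctan2(*(a[0]-b[0])[[1,0]])))
E
```

```text
tip x -0.09779176886203762
tip x -0.09897971634858141
(array([0.4742, 0.0792, 0.2059]), np.float64(0.0025922103974922775)) (array([ 0.5038, -0.0622,  0.2078]), np.float64(0.0013608937400552165)) 101.81864285379969
```

```bash
python3 -c "
from cell import robot
print(robot.sign_off())"
```

```text
the job is handed in; nothing more can be done
None
```

The job is handed in, with no verdict returned: the satellite measures home against the end stop (about 1–2 mm, within measurement error), the clamp is screwed down with three ratchet clicks counted from the force readings, and the arm is clear; pad force and bystander positions were not measured.

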